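# Clear and pry open the gauge case

## Robot

A 7-joint arm with a two-finger parallel gripper is mounted at the origin on the work surface. World frame = base frame: x ahead of the robot, y to its left, z up, the work surface at z = 0. Lengths are in mm, angles in rad, forces in N, time in s.
With the tool pointing down it reaches from about 425 to 1025 mm from the base axis. Payload 3.6 kg.
Tool frame: the origin (TCP) lies midway between the tips of the shut fingers; the grasp point (between the pads) lies 19 mm behind it; z points along the fingers, y is the line along which they close (so a half turn about z gives the same grasp; the last joint's range is limited). The gripper opens to 85 mm and grips with 20 to 120 N. Pads are 22 mm wide; open, the fingers measure 114 mm over their backs; the gripper's body (76 mm by 85 mm) begins 54 mm behind the grasp point. The pads swing forward as they close: fully open they stand 13 mm farther back than shut.
Start: joints at [-1.399, 0.591, 0.048, 1.609, -0.033, 0.943, -0.034], TCP at [190.439, 699.545, 231.302] pointing down, gripper open.
Joint ranges: [-2.69, 2.69], [-0.47, 2.24], [-1.27, 1.36], [0.19, 2.51], [-1.53, 4.68], [0.08, 2.07], [-3.09, 3.09]. Speed limits (rad/s): [2.57, 2.57, 3.14, 3.14, 3.14, 3.14, 3.14].

## Interface

Orientations are given as a unit quaternion [w, x, y, z].
In Python, from plant import manip gives the robot as it stands. The module is installed in compiled form; this text tells all that it offers.
- The arm moves only by the tool send_rows, never from a script. Its argument "deltas" is a list of rows, each a list of 7 numbers: the shift along the tool's x, y, z in m, then the turn, a rotation vector about the tool's x, y, z in degrees, then the finger opening in m, from 0 to 0.0854. A call has exactly 5 rows; each row is the pose to reach, as a shift and turn from the pose commanded when the call began, along the tool's axes at that moment; what a row does not reach only later rows make up. A row lasts 1/10 s, in which the tool goes at most 50 mm and 8.59 degrees, less where a joint would pass 70% of its speed; a pose out of reach is approached as far as the arm can. A call with a gripper value outside its range is refused whole. The fingers move at their own pace and stop on an object; the grip force is fixed at half the most. Time passes only in rows, so rows that repeat a pose let the fingers close, or fill a call up. It gives the time, the measured TCP pose, the force, the opening and the grip force at its end, in the units of the state.
- manip.observe(): the state, without advancing time (a new reading comes with each control period).
- manip.capture(name): name is "side" or "top" or "wrist"; returns the picture (384x512x3 uint8, red, green, blue); there is no depth.
- manip.camera_model(name): a dict with "fx", "fy", "cx", "cy" (pixels), "cam_to_world" (4x4, takes a point from camera to world coordinates). Camera axes: x right, y down, z forward; pixel columns grow to the right and rows downward; lengths in mm; the calibration is good to about 2 mm. The wrist camera is an equidistant fisheye: a pixel r from the principal point sees the ray r / f radians off the axis. A picture is of the moment at which its call begins: read the wrist's pose just before it. camera_model takes no time and is no camera call; for the wrist camera it gives the pose at the moment of the call.
- manip.close_job(): hands the job in; it is judged then, once.
Trained networks look in the newest picture that a camera, given by its name, has taken for a name from the list of things; names that differ only in an ending like _2 or _b are one class to them, and where a whole thing is asked for, a point or a joint stands for the part that bears it (a point fixed in the world has none). Each returns a list of dicts, best first, with "confidence" (0 to 1); they miss things now and then, are a little off and sometimes report something else, mostly with a low value. They report only what shows in the picture. A call takes as long as a camera call. They do not tell look-alikes from the thing itself.
- manip.boxes_of(query, camera): "bbox" ([centre column, centre row, width, height] in pixels, round what is visible of it).
- manip.spot_point(query, camera): "pixel" ([column, row] in pixels: a listed point, or the origin of a listed thing).
The state is a dict: "time": time; "qpos": joint angles; "dq": joint speeds; "tau": joint torques, N m; "tcp_pos": TCP position; "eef_rot": TCP orientation; "contact_force": force on the tool from outside, world axes, zero at the start; "wrist_torque": the same for the moment, N m; "gripper_width": opening from 0.0 (shut) to 1.0 (fully open); "grasp_force": force on a finger pad.
Only numpy, scipy, OpenCV 4.12 (cv2) and the standard library are available. Lean on these libraries where they do the work, as an engineer would, in place of code of your own. Each camera call takes 0.05 s, during which the arm holds its last target. There are 200 camera calls.

## Task

Open the gauge case. The blue block is standing on its lid: move it to the black granite plate first and set it down gently, upright and wholly on the plate. Then lever the lid up with the blade of the orange-handled pry tool until the lid stands fully open, and lay the tool back on the green mat, leaving everything else where it is.

Things in the scene. Friction and masses are not known exactly. Their poses are not given: they have to be found in the camera images.
- case: Grey gauge case fixed to the table, 130 (x) by 170 (y) by 40 tall, white lid on top. Origin: centre of its underside. Its front is its -x side, towards the robot. A solid ledge 28 tall runs along the front (case x -83 to -65) under the lid's overhanging lip; the slot for the blade, between ledge top (28 above the table) and lip underside (40), is 12 high and 12 deep.
- lid (a joint): Hinge angle of the lid in rad: 0 shut, 1.57 upright, 1.8 stop (leaning back). The hinge is along the case's far (+x) top edge; stiff, so the lid stays where it is left. About 1.5 to 3 N at the lip lifts it.
- lid_lip (a point): Middle of the lid's front edge, on its underside; moves with the lid. When shut it is at case x = -77, 40 above the table. The lid is a flat white plate 142 (x) by 174 (y) by 6 thick, top face 46 above the table when shut, with a thin red stripe along the lip; it overhangs the case's front wall by 12.
- lid_hinge (a point): Middle of the lid's hinge axis: case x = +65, y = 0, 43 above the table. The axis is parallel to the case's y.
- block: Blue steel setting block, 60 (x) by 45 (y) by 50 tall, with a slot 17 wide and 14 deep along x in its top; about 0.6 kg, loose, standing on the shut lid. Origin at the centre of its underside, z up. Grip it across its 45 width.
- plate: Black granite plate fixed to the table, 160 by 160 by 20 tall, to the left or right of the case. Origin at the centre of its underside; its top is 20 above the table.
- mat: Thin green mat fixed to the table, 280 (x) by 130 (y) by 3 thick, on the other side of the case. Origin at the centre of its underside. The pry tool lies on it.
- pry: Loose pry tool, 0.09 kg: orange handle 110 long, 18 by 18 in section, and a flat steel blade 18 wide (y) and 2 thick (z), on the handle's axis, which sticks out 75 from the handle's +x end. Origin at the centre of the handle, on its axis (9 above the mat's top as it lies); x points along the tool towards the blade's tip, z up (blade flat).
- pry_grip (a point): Point on the axis of the tool's handle, 15 ahead of the handle's centre, close to the tool's centre of mass: a good place to grip across the 18 width.
- pry_tip (a point): Middle of the blade's straight end, 130 ahead of the handle's centre (115 ahead of pry_grip), on the tool's axis.
- ring_gauge: Bystander: steel ring, 64 outer diameter, 22 tall, origin at the centre of its underside.
- bracket: Bystander: small aluminium L bracket, 60 by 40, 40 tall, origin at the centre of its underside.
- plug_gauge: Bystander: steel plug gauge standing upright, 44 diameter at the foot, 68 tall, origin at the centre of its underside.
- loupe: Bystander: black eye loupe, 42 diameter, 38 tall, origin at the centre of its underside.
Mind the look-alikes: they are no part of the job. Several things have the shape of the block; the one meant has the colours described above.

How it is judged:
By the outcome, as a careful person would: the job done as asked, in the order asked, and still so for the second after the job is handed in, with the robot touching nothing.
It also fails if it takes over 67 s, if anything falls off the work surface, if the arm or the gripper's body presses on something with over 40 N, if the wrist force passes 120 N, or if a joint passes its speed limit or range.

## Working session

There is one attempt and no reset: what is moved stays moved. The work goes in short steps, Python scripts to look and compute and a tool call to move; the robot and the scene stay as the last step left them, time stands still between calls to the robot, and variables do not carry over. Pictures are saved under pics/ and viewed, at most 12 in all, crops included, and the job is handed in when it is done.

Besides the shell and the picture viewer there is one more tool, called as name(argument=value, ...), one argument or row to a line, values as JSON. send_rows: Moves the arm, as the interface text tells. Its arguments: {"type":"object","properties":{"deltas":{"type":"array","items":{"type":"array","items":{"type":"number"}}}},"required":["deltas"]}

```bash
mkdir -p pics
cat > h.py <<'E'
import numpy as np, cv2
from plant import manip
from scipy.spatial.transform import Rotation as R
def ray(px,m,fish=False):
    T=np.array(m["cam_to_world"]);u=(px[0]-m["cx"])/m["fx"];v=(px[1]-m["cy"])/m["fy"]
    if fish:
        t=np.hypot(u,v);s=np.sin(t)/t if t>1e-9 else 1;d=np.array([u*s,v*s,np.cos(t)])
    else: d=np.array([u,v,1.])
    return T[:3,3],T[:3,:3]@d
def at(px,m,z,fish=False):
    o,d=ray(px,m,fish);return o+d*(z-o[2])/d[2]
def proj(p,m):
    T=np.array(m["cam_to_world"]);c=T[:3,:3].T@(np.array(p)-T[:3,3]);return [m["fx"]*c[0]/c[2]+m["cx"],m["fy"]*c[1]/c[2]+m["cy"]]
def snap(n,f):
    im=manip.capture(n);cv2.imwrite(f"pics/{f}.png",im[:,:,::-1]);return im
def tool():
    s=manip.observe();q=s["eef_rot"];return np.array(s["tcp_pos"]),R.from_quat([q[1],q[2],q[3],q[0]]),s
E
python3 - <<'E'
from h import *
np.set_printoptions(precision=1,suppress=True)
a=snap("top","top0");b=snap("side","side0")
import cv2
cv2.imwrite("pics/both0.png",cv2.resize(np.hstack([a,b])[:,:,::-1],(800,300)))
p,r,s=tool();print(p,r.as_matrix(),s["time"])
for c in("top","side"):
    m=manip.camera_model(c);print(c,m["fx"],np.array(m["cam_to_world"]))
m=manip.camera_model("top")
for q,z in [("case",0),("lid_lip",40),("lid_hinge",43),("block",46),("plate",0),("mat",0),("pry",12),("pry_grip",12),("pry_tip",12),("ring_gauge",0),("bracket",0),("plug_gauge",0),("loupe",0)]:
    for d in manip.spot_point(q,"top")[:3]: print(q,np.array(d["pixel"]),round(d["confidence"],2),at(d["pixel"],m,z))
E
```

```text
[190.2 698.8 230.3] [[-1.   0.3 -0. ]
 [ 0.3  1.  -0. ]
 [-0.  -0.  -1. ]] 0.1
top 353.80396738503345 [[ -0.   -1.    0.1 465.2]
 [ -1.    0.    0.   25.6]
 [ -0.   -0.1  -1.  987. ]
 [  0.    0.    0.    1. ]]
side 471.9649743387937 [[ -1.   -0.1   0.2 343.7]
 [ -0.2   0.5  -0.8 869.3]
 [  0.   -0.8  -0.5 632.9]
 [  0.    0.    0.    1. ]]
case [283.7 137.7] 0.65 [676.7 -60.2   0. ]
lid_lip [274.1 157.8] 0.69 [613.5 -30.1  40. ]
block [216.8 169.8] 0.93 [581.6 123.9  46. ]
block [318.9 212.4] 0.82 [ 465.5 -146.8   46. ]
block [220.9 123.4] 0.64 [707.4 112.6  46. ]
plate [268.5 132.8] 0.69 [691.1 -17.5   0. ]
plate [151.4 180. ] 0.56 [560.2 312.2   0. ]
pry [377.4 183.2] 0.96 [ 544.6 -316.1   12. ]
pry_grip [375.9 175.6] 0.94 [ 565.8 -312.6   12. ]
pry_grip [167.8 114. ] 0.64 [744.3 264.4  12. ]
pry_grip [350.3 271. ] 0.54 [ 305.7 -235.2   12. ]
pry_tip [365.8 136.4] 0.85 [ 675.7 -287.8   12. ]
ring_gauge [349.8 109.5] 0.69 [ 755.8 -248.6    0. ]
ring_gauge [290.  108.5] 0.27 [760.3 -79.3   0. ]
bracket [169.5 114.5] 0.88 [746.2 262.5   0. ]
bracket [266.1 134.3] 0.42 [686.9 -10.7   0. ]
bracket [376.6 181.9] 0.32 [ 549.3 -318.2    0. ]
plug_gauge [375.8 181.4] 0.67 [ 550.7 -316.     0. ]
plug_gauge [351.1 269.9] 0.56 [ 306.7 -240.7    0. ]
loupe [170.2 276.3] 0.58 [293.4 257.8   0. ]
```

View pics/top0.png

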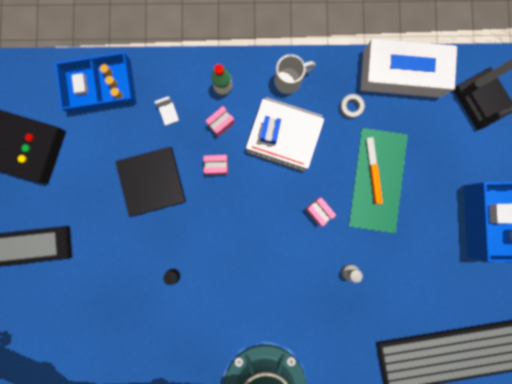

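View pics/side0.png

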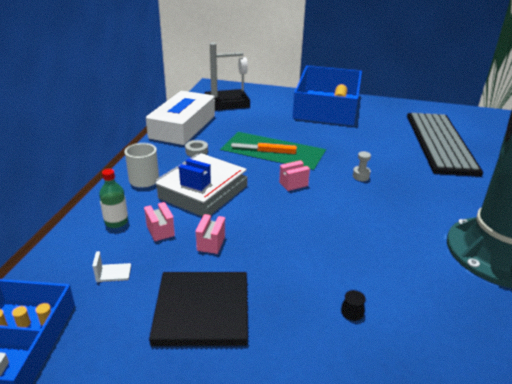

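Top view: the case with white lid is at about (285,135), rotated slightly. The blue block is on it at (270,130), the plate at (151,181), and the pry at (375,172) on the mat with its tip pointing away from the robot. The pink blocks are look-alikes. Next I measure contours on rectified planes.

```bash
cat >> h.py <<'E'
def rect(im,m,z,x0,x1,y0,y1,s=2):
    """image of plane z: column=(x-x0)*s, row=(y-y0)*s"""
    P=np.float32([[x0,y0],[x1,y0],[x1,y1],[x0,y1]])
    src=np.float32([proj([x,y,z],m) for x,y in P]);dst=(P-np.float32([x0,y0]))*s
    return cv2.warpPerspective(im,cv2.getPerspectiveTransform(src,dst),(int((x1-x0)*s),int((y1-y0)*s)),flags=cv2.INTER_CUBIC)
def blob(mask,x0,y0,s=2,close=0):
    mask=mask.astype(np.uint8)
    if close: mask=cv2.morphologyEx(mask,cv2.MORPH_CLOSE,np.ones((close,close)))
    c=max(cv2.findContours(mask,0,2)[0],key=cv2.contourArea)
    b=cv2.boxPoints(cv2.minAreaRect(c))/s+[x0,y0];return b
def show(n,b):
    e=[b[1]-b[0],b[2]-b[1]];print(n,"c",b.mean(0).round(1),[(round(float(np.hypot(*v)),1),round(float(np.degrees(np.arctan2(v[1],v[0]))),1)) for v in e])
E
python3 - <<'E'
from h import *
im=cv2.imread("pics/top0.png");m=manip.camera_model("top")
hsv=lambda i:cv2.cvtColor(i,cv2.COLOR_BGR2HSV).astype(int)
w=(560,800,-180,60);a=hsv(rect(im,m,46,*w))
lid=((a[...,1]<70)&(a[...,2]>190))
show("lid",blob(lid,w[0],w[2],close=71))
w=(460,680,200,420);a=hsv(rect(im,m,20,*w));show("plate",blob(a[...,2]<75,w[0],w[2],close=5))
w=(380,760,-430,-190);r=rect(im,m,12,*w);a=hsv(r)
show("handle",blob((a[...,0]<22)&(a[...,1]>120)&(a[...,2]>120),w[0],w[2]))
show("blade",blob((a[...,1]<60)&(a[...,2]>110),w[0],w[2]))
r=rect(im,m,3,*w);a=hsv(r);show("mat",blob((a[...,0]>50)&(a[...,0]<90)&(a[...,1]>60),w[0],w[2],close=61))
w=(610,770,-80,80);r=rect(im,m,96,*w,s=4)
cv2.imwrite("pics/blk.png",r)
E
```

```text
lid c [680.1 -59.9] [(149.5, -17.3), (213.7, 72.7)]
plate c [554.6 309.5] [(156.1, -75.4), (156.4, 14.6)]
handle c [ 542.9 -312.4] [(22.7, -84.1), (110.9, 5.9)]
blade c [ 635.9 -301.3] [(23.8, -83.7), (77.9, 6.3)]
mat c [ 555.2 -321.2] [(278.5, -8.9), (129.0, 81.1)]
```

View pics/blk.png

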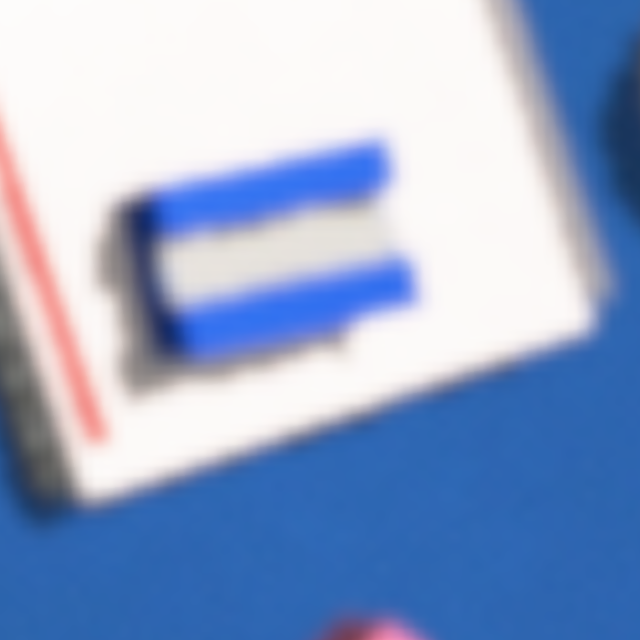

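The crop shows the blue block on the z=96 plane, with corners at about (150,190), (390,140), (420,300) and (190,360). That puts its centre near (682,-18) with yaw about -13°. The lid fit was contaminated, so I refine it.

Run:
```python
from h import *
im=cv2.imread("pics/top0.png");m=manip.camera_model("top")
hsv=lambda i:cv2.cvtColor(i,cv2.COLOR_BGR2HSV).astype(int)
w=(560,800,-180,60);a=hsv(rect(im,m,46,*w))
lid=((a[...,1]<110)&(a[...,2]>190)).astype(np.uint8)
lid=cv2.morphologyEx(cv2.morphologyEx(lid,cv2.MORPH_CLOSE,np.ones((9,9))),cv2.MORPH_OPEN,np.ones((41,41)))
show("lid",blob(lid,w[0],w[2]))
red=((a[...,0]<12)|(a[...,0]>168))&(a[...,1]>60)&(a[...,2]>150);show("stripe",blob(red,w[0],w[2]))
w=(610,770,-80,80);a=hsv(rect(im,m,96,*w,s=4))
print(a[160:360:20,340])
blue=(a[...,0]>105)&(a[...,1]>150)&(a[...,2]>215)
b=blob(blue,w[0],w[2],4,close=91);show("block",b);print(b)
# wrist look possibility
mw=manip.camera_model("wrist");p,r,s=tool();T=np.array(mw["cam_to_world"])
print("cam in tool",r.inv().apply(T[:3,3]-p).round(1),(r.inv().as_matrix()@T[:3,:3]).round(2),mw["fx"],s["gripper_width"])
```

```text
lid c [680.6 -60.1] [(146.2, -18.9), (179.5, 71.1)]
stripe c [620.2 -38.4] [(6.3, -19.0), (145.2, 71.0)]
[[111 166 241]
 [110 196 238]
 [115 101 204]
 [ 16  13 219]
 [ 18  11 229]
 [117  22 225]
 [113 144 237]
 [110 201 239]
 [114 142 227]
 [136  17 190]]
block c [681.4 -17.2] [(55.1, -12.5), (40.1, 77.5)]
[[650.19119263 -30.76470566]
 [703.97941589 -42.71764374]
 [712.67941284  -3.56764221]
 [658.89118958   8.38529968]]
cam in tool [  79.7    1.5 -142.1] [[-0.   -0.95 -0.31]
 [ 1.   -0.   -0.  ]
 [ 0.   -0.31  0.95]] 297.3186396354542 1.001821690295546
```

```bash
cat > go.py <<'E'
import sys
from h import *
# usage: go.py x y z yaw(tool x, deg) [pitch about tool y deg]
p,r,s=tool();x,y,z,yaw=map(float,sys.argv[1:5])
c,n=np.cos(np.radians(yaw)),np.sin(np.radians(yaw))
G=R.from_matrix(np.array([[c,n,0],[n,-c,0],[0,0,-1]]))
if len(sys.argv)>5: G=G*R.from_euler("y",float(sys.argv[5]),degrees=True)
print("t",s["time"],"p",p.round(1),"rot",r.as_euler("xyz",degrees=True).round(1),"w",round(s["gripper_width"],3),"gf",round(s["grasp_force"],1),"F",np.round(s["contact_force"],1))
d=r.inv().apply(np.array([x,y,z])-p)/1e3;print("shift",d.round(4),"turn",(r.inv()*G).as_rotvec(degrees=True).round(2))
E
python3 go.py 681.5 -17 230 167.5
```

```text
t 0.75 p [190.5 699.5 231.4] rot [180.    0.  164.8] w 1.002 gf 0.0 F [ 0.4 -1.1 -0.2]
shift [-0.662  -0.5624  0.0013] turn [ 0.01  0.   -2.73]
```

send_rows(
  deltas=[
    [-0.033,-0.028,0,0,0,0,0.0854],
    [-0.066,-0.056,0,0,0,0,0.0854],
    [-0.099,-0.084,0,0,0,0,0.0854],
    [-0.132,-0.112,0,0,0,0,0.0854],
    [-0.165,-0.14,0,0,0,0,0.0854],
  ],
)

```text
time: 1.25
tcp_pos: [313.8, 519.7, 231.5]
eef_rot: [0.0, 0.132, 0.991, 0.0]
contact_force: [0.1, 0.3, 0.7]
gripper_width: 0.999
grasp_force: 0.0
```

send_rows(
  deltas=[
    [-0.033,-0.028,0,0,0,0,0.0854],
    [-0.066,-0.056,0,0,0,0,0.0854],
    [-0.099,-0.084,0,0,0,0,0.0854],
    [-0.132,-0.112,0,0,0,0,0.0854],
    [-0.165,-0.14,0,0,0,0,0.0854],
  ],
)

```text
time: 1.75
tcp_pos: [436.3, 341.3, 231.7]
eef_rot: [0.0, 0.132, 0.991, 0.0]
contact_force: [0.9, -0.1, 0.2]
gripper_width: 0.998
grasp_force: 0.0
```

send_rows(
  deltas=[
    [-0.033,-0.028,0,0,0,0,0.0854],
    [-0.066,-0.056,0,0,0,0,0.0854],
    [-0.099,-0.084,0,0,0,0,0.0854],
    [-0.132,-0.112,0,0,0,0,0.0854],
    [-0.165,-0.14,0,0,0,0,0.0854],
  ],
)

```text
time: 2.25
tcp_pos: [558.7, 162.8, 231.7]
eef_rot: [0.0, 0.132, 0.991, 0.0]
contact_force: [0.3, 0.5, -0.4]
gripper_width: 1.0
grasp_force: 0.0
```

send_rows(
  deltas=[
    [-0.033,-0.028,0,0,0,0,0.0854],
    [-0.066,-0.056,0,0,0,0,0.0854],
    [-0.099,-0.084,0,0,0,0,0.0854],
    [-0.132,-0.112,0,0,0,-1,0.0854],
    [-0.165,-0.14,0,0,0,-2.7,0.0854],
  ],
)

```text
time: 2.75
tcp_pos: [681.1, -15.6, 231.5]
eef_rot: [0.0, 0.109, 0.994, 0.0]
contact_force: [0.0, 0.4, -0.3]
gripper_width: 1.002
grasp_force: 0.0
```

```bash
python3 - <<'E'
from h import *
mw=manip.camera_model("wrist");im=snap("wrist","w1")
for q,z in [("block",46),("lid_lip",40),("lid_hinge",43)]:
    for d in manip.spot_point(q,"wrist")[:2]: print(q,np.array(d["pixel"]).round(),round(d["confidence"],2),at(d["pixel"],mw,z,True).round(1))
E
python3 go.py 681.5 -17 52 167.5
```

```text
block [358. 171.] 0.81 [706.2 104.2  46. ]
block [254. 172.] 0.68 [681.7 -16.7  46. ]
lid_lip [224. 121.] 0.92 [618.2 -36.8  40. ]
lid_hinge [214. 232.] 0.79 [746.9 -80.7  43. ]
t 2.95 p [680.5 -15.9 231.1] rot [-180.     0.   167.3] w 0.999 gf 0.0 F [-0.6  0.5  0.3]
shift [-0.0012 -0.0008  0.1791] turn [-0.02  0.   -0.22]
```

View pics/w1.png

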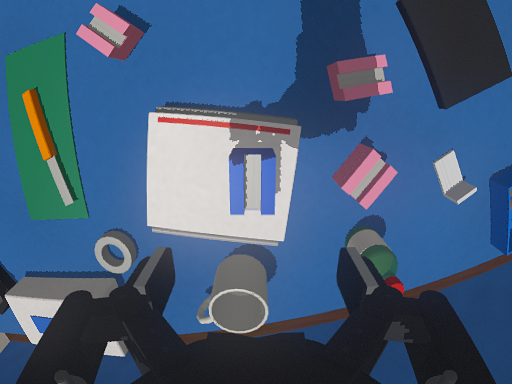

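Wrist view: the block at (253,180) is aligned with the tool axes, and the networks agree with the top view at (681.7,-16.7). Descend and grip.

send_rows(
  deltas=[
    [-0.001,-0.001,0.03,0,0,0,0.0854],
    [-0.001,-0.001,0.06,0,0,0,0.0854],
    [-0.001,-0.001,0.09,0,0,0,0.0854],
    [-0.001,-0.001,0.12,0,0,0,0.0854],
    [-0.001,-0.001,0.14,0,0,0,0.0854],
  ],
)

```text
time: 3.45
tcp_pos: [679.0, -12.4, 89.2]
eef_rot: [-0.002, 0.108, 0.994, 0.001]
contact_force: [0.9, 0.5, -0.2]
gripper_width: 1.002
grasp_force: 0.0
```

send_rows(
  deltas=[
    [0,0,0.01,0,0,0,0.0854],
    [0,0,0.02,0,0,0,0.0854],
    [0,0,0.03,0,0,0,0.0854],
    [0,0,0.038,0,0,0,0.0854],
    [0,0,0.038,0,0,0,0.07],
  ],
)

```text
time: 3.95
tcp_pos: [680.4, -15.2, 52.6]
eef_rot: [-0.001, 0.109, 0.994, -0.0]
contact_force: [0.6, -0.1, 0.6]
gripper_width: 0.857
grasp_force: 0.0
```

send_rows(
  deltas=[
    [0,0,0,0,0,0,0.06],
    [0,0,0,0,0,0,0.05],
    [0,0,0,0,0,0,0.03],
    [0,0,0,0,0,0,0.03],
    [0,0,0,0,0,0,0.03],
  ],
)

```text
time: 4.45
tcp_pos: [681.3, -17.3, 54.4]
eef_rot: [0.001, 0.11, 0.994, -0.001]
contact_force: [-2.5, -3.7, 6.2]
gripper_width: 0.519
grasp_force: 60.8
```

send_rows(
  deltas=[
    [0,0,0,0,0,0,0.02],
    [0,0,0,0,0,0,0.02],
    [0,0,0,0,0,0,0.02],
    [0,0,0,0,0,0,0.02],
    [0,0,0,0,0,0,0.02],
  ],
)

```text
time: 4.95
tcp_pos: [681.2, -17.3, 54.4]
eef_rot: [0.001, 0.11, 0.994, -0.001]
contact_force: [-2.1, -3.4, 5.5]
gripper_width: 0.518
grasp_force: 60.8
```

send_rows(
  deltas=[
    [0,0,-0.01,0,0,0,0.02],
    [0,0,-0.03,0,0,0,0.02],
    [0,0,-0.05,0,0,0,0.02],
    [0,0,-0.075,0,0,0,0.02],
    [0,0,-0.1,0,0,0,0.02],
  ],
)

```text
time: 5.45
tcp_pos: [679.2, -13.4, 152.6]
eef_rot: [-0.002, 0.108, 0.994, 0.001]
contact_force: [0.8, 0.5, -7.0]
gripper_width: 0.519
grasp_force: 62.4
```

```bash
python3 go.py 555 309.5 110 167.5
```

```text
t 5.45 p [679.2 -13.4 152.6] rot [179.9  -0.2 167.6] w 0.519 gf 62.4 F [ 0.8  0.5 -7. ]
shift [0.1907 0.2885 0.0436] turn [ 0.05 -0.23  0.05]
```

send_rows(
  deltas=[
    [0.01,0.015,0,0,0,0,0.02],
    [0.03,0.045,0,0,0,0,0.02],
    [0.05,0.075,0,0,0,0,0.02],
    [0.072,0.108,0,0,0,0,0.02],
    [0.095,0.143,0,0,0,0,0.02],
  ],
)

```text
time: 5.95
tcp_pos: [616.3, 147.4, 151.6]
eef_rot: [-0.002, 0.109, 0.994, 0.0]
contact_force: [0.0, 0.7, -7.2]
gripper_width: 0.518
grasp_force: 62.7
```

send_rows(
  deltas=[
    [0.023,0.035,0,0,0,0,0.02],
    [0.046,0.07,0,0,0,0,0.02],
    [0.068,0.102,0,0,0,0,0.02],
    [0.085,0.13,0,0,0,0,0.02],
    [0.094,0.144,0,0,0,0,0.02],
  ],
)

```text
time: 6.45
tcp_pos: [553.8, 312.2, 151.6]
eef_rot: [-0.002, 0.105, 0.994, 0.001]
contact_force: [-0.4, 1.4, -7.4]
gripper_width: 0.525
grasp_force: 62.8
```

send_rows(
  deltas=[
    [0,0,0.01,0,0,0,0.02],
    [0,0,0.03,0,0,0,0.02],
    [0,0,0.05,0,0,0,0.02],
    [0,0,0.07,0,0,0,0.02],
    [0,0,0.08,0,0,0,0.02],
  ],
)

```text
time: 6.95
tcp_pos: [557.1, 303.4, 70.5]
eef_rot: [-0.002, 0.11, 0.994, -0.002]
contact_force: [-0.6, -0.2, -6.5]
gripper_width: 0.523
grasp_force: 62.6
```

send_rows(
  deltas=[
    [0,0,0,0,0,0,0.02],
    [0,0,0,0,0,0,0.02],
    [0,0,0,0,0,0,0.02],
    [0,0,0,0,0,0,0.02],
    [0,0,0,0,0,0,0.02],
  ],
)

```text
time: 7.45
tcp_pos: [559.2, 306.1, 74.2]
eef_rot: [0.001, 0.109, 0.994, 0.0]
contact_force: [-0.2, -0.1, -6.8]
gripper_width: 0.521
grasp_force: 62.6
```

```bash
python3 go.py 555 309.5 29 167.5;  python3 - <<'E'
from h import *
t=snap("top","t2");s=snap("side","s2");cv2.imwrite("pics/place.png",cv2.resize(s[220:384,80:340,::-1],None,fx=3,fy=3))
E
```

```text
t 7.45 p [559.2 306.1  74.2] rot [1.799e+02 1.000e-01 1.675e+02] w 0.521 gf 62.6 F [-0.2 -0.1 -6.8]
shift [0.0049 0.0024 0.0452] turn [ 0.06  0.06 -0.02]
```

View pics/place.png

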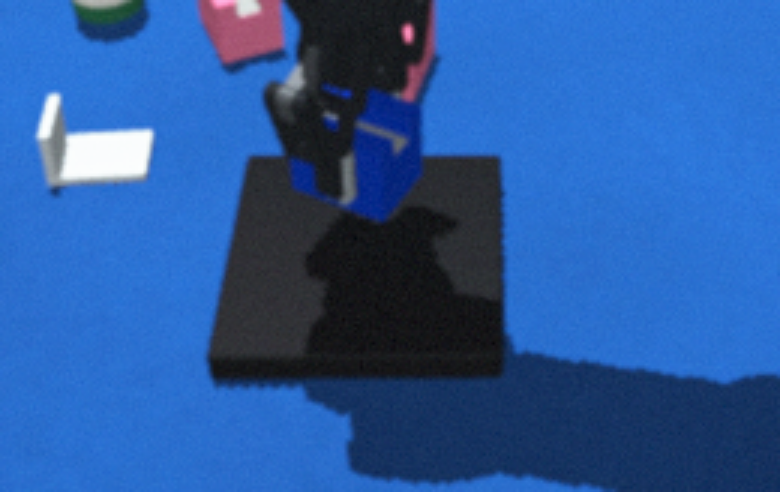

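The side view shows the block level in the grip and hanging over the plate, with its lower corner at (375,215) in the crop. I lower it slowly.

send_rows(
  deltas=[
    [0.003,0.002,0.01,0,0,0,0.02],
    [0.005,0.002,0.02,0,0,0,0.02],
    [0.005,0.002,0.03,0,0,0,0.02],
    [0.005,0.002,0.037,0,0,0,0.02],
    [0.005,0.002,0.04,0,0,0,0.02],
  ],
)

```text
time: 8.05
tcp_pos: [553.5, 308.3, 31.8]
eef_rot: [-0.001, 0.109, 0.994, -0.001]
contact_force: [0.2, -0.6, -6.4]
gripper_width: 0.52
grasp_force: 62.8
```

send_rows(
  deltas=[
    [0,0,0,0,0,0,0.02],
    [0,0,0.001,0,0,0,0.02],
    [0,0,0.002,0,0,0,0.02],
    [0,0,0.002,0,0,0,0.02],
    [0,0,0.003,0,0,0,0.02],
  ],
)

```text
time: 8.55
tcp_pos: [554.5, 309.0, 30.7]
eef_rot: [0.0, 0.109, 0.994, 0.0]
contact_force: [-0.4, 0.2, -6.6]
gripper_width: 0.52
grasp_force: 62.8
```

send_rows(
  deltas=[
    [0,0,0.001,0,0,0,0.02],
    [0,0,0.001,0,0,0,0.02],
    [0,0,0.002,0,0,0,0.02],
    [0,0,0.002,0,0,0,0.02],
    [0,0,0.002,0,0,0,0.02],
  ],
)

```text
time: 9.05
tcp_pos: [554.3, 308.9, 28.6]
eef_rot: [0.0, 0.109, 0.994, 0.0]
contact_force: [-0.2, 0.2, -3.3]
gripper_width: 0.52
grasp_force: 62.8
```

send_rows(
  deltas=[
    [0,0,0,0,0,0,0.02],
    [0,0,0.0005,0,0,0,0.02],
    [0,0,0.0005,0,0,0,0.02],
    [0,0,0.001,0,0,0,0.02],
    [0,0,0.001,0,0,0,0.02],
  ],
)

```text
time: 9.55
tcp_pos: [554.3, 308.9, 28.5]
eef_rot: [0.0, 0.109, 0.994, 0.0]
contact_force: [-3.8, -1.2, 7.1]
gripper_width: 0.521
grasp_force: 64.5
```

send_rows(
  deltas=[
    [0,0,0,0,0,0,0.044],
    [0,0,0,0,0,0,0.05],
    [0,0,0,0,0,0,0.06],
    [0,0,0,0,0,0,0.0854],
    [0,0,0,0,0,0,0.0854],
  ],
)

```text
time: 10.05
tcp_pos: [554.6, 309.0, 27.3]
eef_rot: [0.0, 0.109, 0.994, 0.0]
contact_force: [0.4, 0.7, 0.4]
gripper_width: 0.995
grasp_force: 0.0
```

send_rows(
  deltas=[
    [0,0,0,0,0,0,0.0854],
    [0,0,-0.01,0,0,0,0.0854],
    [0,0,-0.04,0,0,0,0.0854],
    [0,0,-0.08,0,0,0,0.0854],
    [0,0,-0.12,0,0,0,0.0854],
  ],
)

```text
time: 10.55
tcp_pos: [553.9, 308.6, 148.8]
eef_rot: [-0.0, 0.109, 0.994, -0.0]
contact_force: [0.6, 0.4, 0.5]
gripper_width: 1.004
grasp_force: 0.0
```

send_rows(
  deltas=[
    [0,0,-0.05,0,0,0,0.0854],
    [0,0,-0.08,0,0,0,0.0854],
    [0,0,-0.08,0,0,0,0.0854],
    [0,0,-0.08,0,0,0,0.0854],
    [0,0,-0.08,0,0,0,0.0854],
  ],
)

```text
time: 11.05
tcp_pos: [553.1, 308.3, 226.2]
eef_rot: [-0.001, 0.109, 0.994, -0.001]
contact_force: [0.8, -0.0, -1.4]
gripper_width: 1.0
grasp_force: 0.0
```

```bash
python3 - <<'E'
from h import *
mw=manip.camera_model("wrist");snap("wrist","w2")
for d in manip.spot_point("block","wrist")[:3]: print(np.array(d["pixel"]).round(),round(d["confidence"],2),at(d["pixel"],mw,20,True).round(1))
E
python3 go.py 560 -310 220 186
```

```text
[254. 172.] 0.92 [558.9 305.8  20. ]
[141. 223.] 0.69 [593.1 142.1  20. ]
[160. 295.] 0.62 [711.9 126.   20. ]
t 11.15 p [553.1 308.3 225.6] rot [-1.799e+02 -1.000e-01  1.675e+02] w 0.998 gf 0.0 F [-0.1  0.4  0.1]
shift [-0.1408 -0.6021  0.0067] turn [ -0.12  -0.16 -18.52]
```

send_rows(
  deltas=[
    [-0.007,-0.03,0,0,0,0,0.0854],
    [-0.017,-0.07,0,0,0,0,0.0854],
    [-0.027,-0.115,0,0,0,0,0.0854],
    [-0.037,-0.16,0,0,0,0,0.0854],
    [-0.047,-0.2,0,0,0,0,0.0854],
  ],
)

```text
time: 11.65
tcp_pos: [555.6, 100.8, 226.0]
eef_rot: [-0.001, 0.109, 0.994, -0.001]
contact_force: [0.9, 0.7, -0.4]
gripper_width: 1.002
grasp_force: 0.0
```

send_rows(
  deltas=[
    [-0.01,-0.04,0,0,0,0,0.0854],
    [-0.019,-0.08,0,0,0,0,0.0854],
    [-0.028,-0.12,0,0,0,0,0.0854],
    [-0.037,-0.16,0,0,0,0,0.0854],
    [-0.047,-0.2,0,0,0,0,0.0854],
  ],
)

```text
time: 12.15
tcp_pos: [558.2, -103.5, 226.0]
eef_rot: [-0.001, 0.109, 0.994, -0.0]
contact_force: [0.7, 0.2, 0.3]
gripper_width: 0.997
grasp_force: 0.0
```

send_rows(
  deltas=[
    [-0.01,-0.04,0,0,0,-4,0.0854],
    [-0.019,-0.08,0,0,0,-8,0.0854],
    [-0.028,-0.12,0,0,0,-12,0.0854],
    [-0.037,-0.16,0,0,0,-16,0.0854],
    [-0.047,-0.2,0,0,0,-18.9,0.0854],
  ],
)

```text
time: 12.65
tcp_pos: [560.7, -308.8, 225.7]
eef_rot: [-0.001, -0.057, 0.998, 0.001]
contact_force: [0.4, 0.3, -0.3]
gripper_width: 1.003
grasp_force: 0.0
```

send_rows(
  deltas=[
    [0,0,0.03,0,0,0,0.0854],
    [0,0,0.06,0,0,0,0.0854],
    [0,0,0.07,0,0,0,0.0854],
    [0,0,0.07,0,0,0,0.0854],
    [0,0,0.07,0,0,0,0.0854],
  ],
)

```text
time: 13.15
tcp_pos: [562.3, -307.2, 157.6]
eef_rot: [0.0, -0.056, 0.998, -0.0]
contact_force: [0.6, -0.5, 1.0]
gripper_width: 1.0
grasp_force: 0.0
```

```bash
cat > wr.py <<'E'
from h import *
def wrect(im,m,z,x0,x1,y0,y1,s=2):
    xs,ys=np.meshgrid(np.arange(x0,x1,1/s),np.arange(y0,y1,1/s));T=np.array(m["cam_to_world"])
    P=np.stack([xs,ys,np.full_like(xs,z)],-1)-T[:3,3];C=P@T[:3,:3]
    r=np.hypot(C[...,0],C[...,1]);k=np.arctan2(r,C[...,2])/np.maximum(r,1e-9)
    return cv2.remap(im,(m["fx"]*k*C[...,0]+m["cx"]).astype(np.float32),(m["fy"]*k*C[...,1]+m["cy"]).astype(np.float32),cv2.INTER_CUBIC)
hsv=lambda i:cv2.cvtColor(i,cv2.COLOR_RGB2HSV).astype(int)
E
python3 - <<'E'
from wr import *
mw=manip.camera_model("wrist");im=snap("wrist","w3")
for q in ("pry_grip","pry_tip"):
    for d in manip.spot_point(q,"wrist")[:1]: print(q,np.array(d["pixel"]).round(),round(d["confidence"],2),at(d["pixel"],mw,12,True).round(1))
w=(440,720,-400,-240);a=hsv(wrect(im,mw,21,*w));show("handle@21",blob((a[...,0]<22)&(a[...,1]>150)&(a[...,2]>120),w[0],w[2]))
a=hsv(wrect(im,mw,13,*w));show("blade@13",blob((a[...,1]<60)&(a[...,2]>130),w[0],w[2]))
E
python3 go.py 580.7 -310 120 186.5
```

```text
pry_grip [251. 178.] 0.82 [ 560.4 -310.4   12. ]
pry_tip [255. 274.] 0.58 [ 673.2 -293.9   12. ]
handle@21 c [ 543.3 -310.7] [(17.9, -84.2), (108.0, 5.8)]
blade@13 c [ 636.5 -301.3] [(19.1, -84.2), (75.6, 5.8)]
t 13.3 p [ 562.8 -307.6  158.8] rot [-1.799e+02  1.000e-01 -1.736e+02] w 0.998 gf 0.0 F [ 0.2 -0.4 -0.3]
shift [-0.0174 -0.0043  0.0388] turn [-0.08  0.13 -0.09]
```

View pics/w3.png

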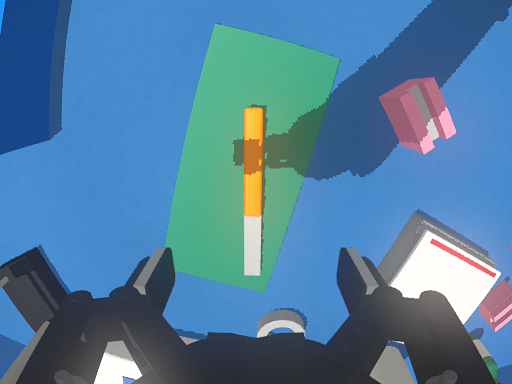

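The wrist view shows the pry upright in the image: orange handle (253,105–215), blade tip (252,275). The measured sizes of 108×18 and 75.6×19 check out, giving pry centre (543.3,-310.7) and yaw 5.8°. I grip at +38 along the handle, which shortens the lever arm.

```bash
python3 go.py 581.1 -306.9 6 185.8
```

```text
t 13.3 p [ 562.8 -307.6  158.8] rot [-1.799e+02  1.000e-01 -1.736e+02] w 0.998 gf 0.0 F [ 0.2 -0.4 -0.3]
shift [-0.0179 -0.0011  0.1528] turn [-0.08  0.13  0.61]
```

send_rows(
  deltas=[
    [-0.008,-0.001,0.03,0,0,0.3,0.0854],
    [-0.018,-0.001,0.06,0,0,0.6,0.0854],
    [-0.018,-0.001,0.09,0,0,0.6,0.07],
    [-0.018,-0.001,0.11,0,0,0.6,0.06],
    [-0.018,-0.001,0.11,0,0,0.6,0.06],
  ],
)

```text
time: 13.8
tcp_pos: [578.5, -305.3, 45.5]
eef_rot: [-0.002, -0.051, 0.999, 0.001]
contact_force: [0.2, 0.7, -0.1]
gripper_width: 0.698
grasp_force: 0.0
```

```bash
python3 go.py 581.1 -306.9 6 185.8
```

```text
t 13.8 p [ 578.5 -305.3   45.5] rot [ 179.9   -0.2 -174.2] w 0.698 gf 0.0 F [ 0.2  0.7 -0.1]
shift [-0.0026 -0.0019  0.0395] turn [ 0.13 -0.2   0.01]
```

send_rows(
  deltas=[
    [-0.001,-0.001,0.01,0,0,0,0.06],
    [-0.001,-0.001,0.02,0,0,0,0.06],
    [-0.001,-0.001,0.03,0,0,0,0.05],
    [-0.001,-0.001,0.037,0,0,0,0.05],
    [-0.001,-0.001,0.039,0,0,0,0.05],
  ],
)

```text
time: 14.3
tcp_pos: [580.3, -307.0, 7.5]
eef_rot: [-0.001, -0.05, 0.999, 0.0]
contact_force: [0.5, -0.0, -0.5]
gripper_width: 0.587
grasp_force: 0.0
```

send_rows(
  deltas=[
    [0,0,0,0,0,0,0.04],
    [0,0,0,0,0,0,0.03],
    [0,0,0,0,0,0,0.03],
    [0,0,0,0,0,0,0.03],
    [0,0,0,0,0,0,0.03],
  ],
)

```text
time: 14.8
tcp_pos: [581.0, -307.4, 8.6]
eef_rot: [0.0, -0.05, 0.999, -0.0]
contact_force: [-0.6, 0.4, 0.2]
gripper_width: 0.356
grasp_force: 0.0
```

```bash
python3 go.py 581.1 -306.9 6 185.8
```

```text
t 14.8 p [ 581.  -307.4    8.6] rot [-180.     0.  -174.2] w 0.356 gf 0.0 F [-0.6  0.4  0.2]
shift [-0.0001  0.0005  0.0026] turn [-0.02  0.03 -0.03]
```

send_rows(
  deltas=[
    [0,0,0.001,0,0,0,0.03],
    [0,0,0.002,0,0,0,0.03],
    [0,0,0.003,0,0,0,0.025],
    [0,0,0.003,0,0,0,0.02],
    [0,0,0.003,0,0,0,0.01],
  ],
)

```text
time: 15.3
tcp_pos: [580.9, -307.5, 5.5]
eef_rot: [0.0, -0.05, 0.999, -0.0]
contact_force: [0.2, -0.4, -1.1]
gripper_width: 0.192
grasp_force: 60.8
```

send_rows(
  deltas=[
    [0,0,0,0,0,0,0],
    [0,0,0,0,0,0,0],
    [0,0,0,0,0,0,0],
    [0,0,0,0,0,0,0],
    [0,0,0,0,0,0,0],
  ],
)

```text
time: 15.8
tcp_pos: [580.9, -307.5, 5.4]
eef_rot: [0.0, -0.05, 0.999, -0.0]
contact_force: [0.6, -0.2, 2.5]
gripper_width: 0.192
grasp_force: 61.1
```

send_rows(
  deltas=[
    [0,0,-0.01,0,0,0,0],
    [0,0,-0.03,0,0,0,0],
    [0,0,-0.06,0,0,0,0],
    [0,0,-0.09,0,0,0,0],
    [0,0,-0.12,0,0,0,0],
  ],
)

```text
time: 16.3
tcp_pos: [580.5, -306.9, 126.7]
eef_rot: [-0.0, -0.05, 0.999, 0.0]
contact_force: [-0.6, 0.1, -0.8]
gripper_width: 0.192
grasp_force: 61.0
```

send_rows(
  deltas=[
    [0,0,0,0,0,4,0],
    [0,0,0,0,0,9,0],
    [0,0,0,0,0,15,0],
    [0,0,0,0,0,20,0],
    [0,0,0,0,0,24.7,0],
  ],
)

```text
time: 16.8
tcp_pos: [580.6, -306.9, 125.8]
eef_rot: [-0.0, 0.166, 0.986, 0.0]
contact_force: [-0.3, 0.0, -0.5]
gripper_width: 0.195
grasp_force: 60.9
```

```bash
python3 go.py 479 9 120 161.1
```

```text
t 16.8 p [ 580.6 -306.9  125.8] rot [180.   -0.  160.9] w 0.195 gf 60.9 F [-0.3  0.  -0.5]
shift [0.1995 0.2652 0.0059] turn [ 0.03 -0.01 -0.22]
```

send_rows(
  deltas=[
    [0.015,0.02,0,0,0,0,0],
    [0.036,0.048,0,0,0,0,0],
    [0.058,0.077,0,0,0,0,0],
    [0.08,0.106,0,0,0,0,0],
    [0.1,0.133,0,0,0,0,0],
  ],
)

```text
time: 17.3
tcp_pos: [528.5, -147.2, 125.7]
eef_rot: [-0.0, 0.164, 0.986, 0.0]
contact_force: [0.0, 0.6, -0.3]
gripper_width: 0.193
grasp_force: 60.9
```

send_rows(
  deltas=[
    [0.022,0.03,0,0,0,0,0],
    [0.044,0.059,0,0,0,0,0],
    [0.066,0.088,0,0,0,0,0],
    [0.088,0.117,0,0,0,0,0],
    [0.1,0.133,0,0,0,0,0],
  ],
)

```text
time: 17.8
tcp_pos: [476.3, 12.6, 125.6]
eef_rot: [-0.001, 0.163, 0.987, 0.001]
contact_force: [0.6, 0.5, -0.9]
gripper_width: 0.191
grasp_force: 60.9
```

send_rows(
  deltas=[
    [0,0,0.02,0,0,0,0],
    [0,0,0.04,0,0,0,0],
    [0,0,0.06,0,0,0,0],
    [0,0,0.06,0,0,0,0],
    [0,0,0.06,0,0,0,0],
  ],
)

```text
time: 18.3
tcp_pos: [477.9, 9.1, 65.6]
eef_rot: [-0.0, 0.165, 0.986, 0.0]
contact_force: [-0.3, 0.3, -1.1]
gripper_width: 0.192
grasp_force: 60.9
```

Run:
```python
from wr import *
mw=manip.camera_model("wrist");im=snap("wrist","w4")
m=manip.camera_model("top");t=snap("top","t4");s=snap("side","s4")
p,r,st=tool();print(p,r.as_euler("xyz",degrees=True))
for q,z in (("pry_tip",p[2]+6.6),("lid_lip",40),("lid_hinge",43)):
  for cam,M in(("wrist",mw),("top",m)):
    for d in manip.spot_point(q,cam)[:1]: print(cam,q,np.array(d["pixel"]).round(),round(d["confidence"],2),at(d["pixel"],M,z,cam=="wrist").round(1))
w=(560,800,-180,60);H=w[0],w[2]
for cam,I in(("wrist",wrect(im,mw,46,*w)),("top",rect(t,m,46,*w))):
    a=hsv(I);lid=((a[...,1]<110)&(a[...,2]>180)).astype(np.uint8)
    lid=cv2.morphologyEx(cv2.morphologyEx(lid,cv2.MORPH_CLOSE,np.ones((15,15))),cv2.MORPH_OPEN,np.ones((41,41)))
    show(cam+" lid",blob(lid,*H))
    red=((a[...,0]<12)|(a[...,0]>168))&(a[...,1]>60)&(a[...,2]>150);show(cam+" stripe",blob(red,*H))
w=(380,640,-120,120)
for cam,I in(("wrist",wrect(im,mw,p[2]+6.6,*w)),("top",rect(t,m,p[2]+6.6,*w))):
    a=hsv(I);show(cam+" blade",blob((a[...,1]<60)&(a[...,2]>130),w[0],w[2]))
```

```text
[478.65315338   9.10279356  66.31853114] [1.79955997e+02 1.00073809e-01 1.61057743e+02]
top pry_tip [270. 175.] 0.55 [564.  -17.8  72.9]
top lid_lip [273. 160.] 0.6 [609.  -26.3  40. ]
top lid_hinge [290. 109.] 0.85 [745.5 -74.9  43. ]Traceback (most recent call last):
  File "<stdin>", line 12, in <module>
  File "h.py", line 26, in blob
    c=max(cv2.findContours(mask,0,2)[0],key=cv2.contourArea)
ValueError: max() iterable argument is empty
```

View pics/w4.png

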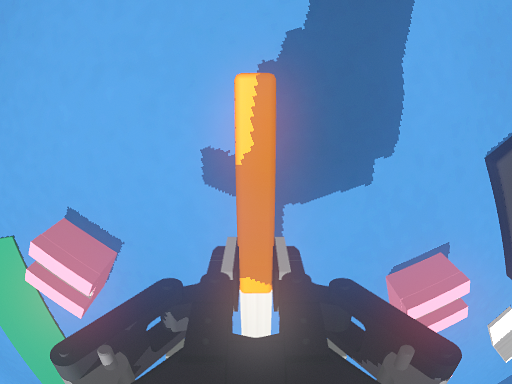

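The wrist view shows the tool straight in the grip, but the hand hides the blade's far end and the case. I use the saved w1 (with a rebuilt camera pose) and the new top and side pictures.

Run:
```python
from wr import *
rd=lambda f:cv2.imread(f"pics/{f}.png")[:,:,::-1].copy()
mw=manip.camera_model("wrist");p,r,st=tool();T=np.array(mw["cam_to_world"])
X=np.eye(4);X[:3,:3]=r.as_matrix();X[:3,3]=p;E=np.linalg.inv(X)@T
def wm(pos,yaw):
    c,n=np.cos(np.radians(yaw)),np.sin(np.radians(yaw));Y=np.eye(4);Y[:3,:3]=[[c,n,0],[n,-c,0],[0,0,-1]];Y[:3,3]=pos;return {**mw,"cam_to_world":Y@E}
m1=wm([681.1,-15.6,231.5],167.3);m=manip.camera_model("top");t=rd("t4")
w=(560,790,-190,60);H=w[0],w[2]
for cam,I in(("w1",wrect(rd("w1"),m1,46,*w)),("top",rect(t,m,46,*w)),("top0",rect(rd("top0"),m,46,*w))):
    a=hsv(I);lid=((a[...,1]<110)&(a[...,2]>180)).astype(np.uint8)
    lid=cv2.morphologyEx(cv2.morphologyEx(lid,cv2.MORPH_CLOSE,np.ones((7,7))),cv2.MORPH_OPEN,np.ones((41,41)))
    show(cam+" lid",blob(lid,*H))
    red=((a[...,0]<12)|(a[...,0]>168))&(a[...,1]>60)&(a[...,2]>150);show(cam+" stripe",blob(red,*H))
w=(500,620,-80,40);a=hsv(rect(t,m,p[2]+6.6,*w));k=(a[...,1]<60)&(a[...,2]>130);show("top blade",blob(k,w[0],w[2]))
s=rd("s4");ms=manip.camera_model("side");print("side tip expected",proj([p[0]+92*.946,p[1]-92*.324,p[2]+6.6],ms))
a=cv2.resize(t[100:230,200:330],(520,520));b=cv2.resize(s[120:250,150:330],(720,520))
cv2.imwrite("pics/c4.png",cv2.resize(np.hstack([a,b]),(800,336))[:,:,::-1])
```

```text
w1 lid c [685.4 -60.8] [(132.1, -18.9), (172.9, 71.1)]
w1 stripe c [610.2 -69.3] [(6.6, -19.2), (84.3, 70.8)]
top lid c [683.5 -60.7] [(153.4, -19.0), (181.0, 71.0)]
top stripe c [620.2 -38.4] [(5.6, -19.0), (143.9, 71.0)]
top0 lid c [681.8 -60.2] [(149.2, -18.9), (180.6, 71.1)]
top0 stripe c [620.2 -38.4] [(6.3, -19.0), (145.2, 71.0)]
top blade c [607.5 -37. ] [(12.4, -17.3), (93.1, 72.7)]
side tip expected [np.float64(243.81691876848782), np.float64(180.23292172723205)]
```

View pics/c4.png

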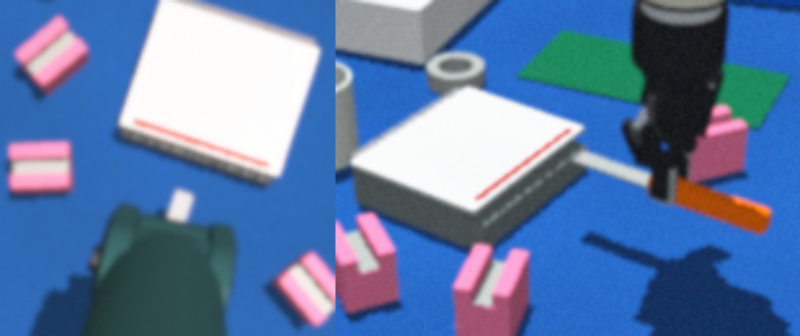

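Top crop: the blade tip at (180,193) faces the lip's middle square-on. Side crop: the tip at (578,155) matches its predicted pixel. Lip ≈ (613.5,-36.3), yaw -18.95°. The tip is 50 mm short and centred to within 1 mm. Lower to slot height.

send_rows(
  deltas=[
    [0,0,0.01,0,0,0,0],
    [0,0,0.02,0,0,0,0],
    [0,0,0.03,0,0,0,0],
    [0,0,0.037,0,0,0,0],
    [0,0,0.039,0,0,0,0],
  ],
)

```text
time: 19.25
tcp_pos: [477.3, 9.1, 25.0]
eef_rot: [-0.001, 0.165, 0.986, -0.0]
contact_force: [0.8, -0.3, -0.7]
gripper_width: 0.194
grasp_force: 60.9
```

send_rows(
  deltas=[
    [-0.008,0,0,0,0,0,0],
    [-0.016,0,0,0,0,0,0],
    [-0.024,0,0,0,0,0,0],
    [-0.032,0,0,0,0,0,0],
    [-0.036,0,0,0,0,0,0],
  ],
)

```text
time: 19.75
tcp_pos: [513.8, -3.0, 26.7]
eef_rot: [0.001, 0.165, 0.986, 0.0]
contact_force: [-0.3, -0.3, -1.1]
gripper_width: 0.193
grasp_force: 60.9
```

Run:
```python
from wr import *
p,r,st=tool();print(p,r.as_euler("xyz",degrees=True).round(1),st["contact_force"])
t=snap("top","t5");s=snap("side","s5");ms=manip.camera_model("side")
print("tip",[p[0]+92*.946,p[1]-92*.324,p[2]+6.6],"px",np.array(proj([p[0]+92*.946,p[1]-92*.324,p[2]+6.6],ms)).round(1))
cv2.imwrite("pics/c5.png",cv2.resize(s[140:220,190:310,::-1],(780,520),interpolation=cv2.INTER_CUBIC))
```

```text
[513.82997349  -2.97744178  26.67948472] [1.80e+02 1.00e-01 1.61e+02] [-0.32013    -0.25249182 -1.0818794 ]
tip [np.float64(600.8619734906764), np.float64(-32.78544177630891), np.float64(33.27948471530522)] px [230.2 189.7]
```

View pics/c5.png

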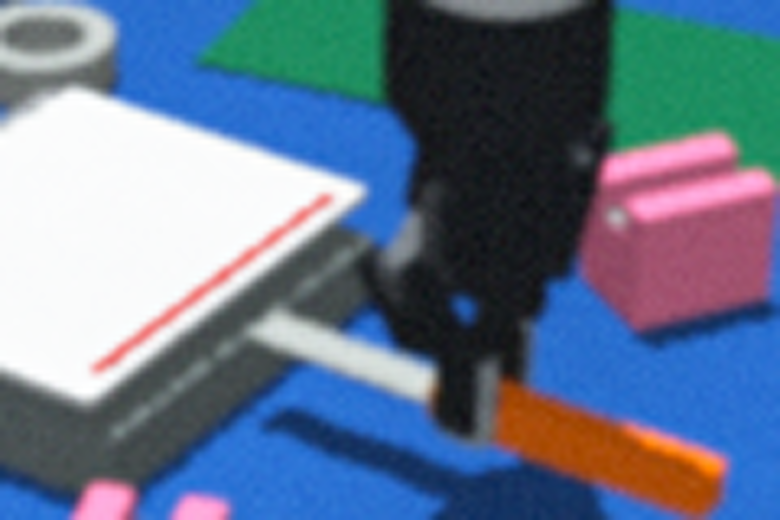

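The side crop shows the blade entering at (262,318), at slot height between ledge edge and lip, and it matches the predicted pixel. I insert another 23 mm.

send_rows(
  deltas=[
    [-0.005,0,0,0,0,0,0],
    [-0.01,0,0,0,0,0,0],
    [-0.015,0,0,0,0,0,0],
    [-0.02,0,0,0,0,0,0],
    [-0.023,0,0,0,0,0,0],
  ],
)

```text
time: 20.35
tcp_pos: [534.5, -10.2, 26.3]
eef_rot: [0.0, 0.164, 0.986, -0.0]
contact_force: [0.2, 0.4, -0.1]
gripper_width: 0.193
grasp_force: 60.9
```

send_rows(
  deltas=[
    [0,0,0,0,0,0,0],
    [0,0,-0.002,0,0,0,0],
    [0,0,-0.004,0,0,0,0],
    [0,0,-0.006,0,0,0,0],
    [0,0,-0.009,0,0,0,0],
  ],
)

```text
time: 20.85
tcp_pos: [533.4, -9.9, 35.4]
eef_rot: [-0.0, 0.164, 0.986, -0.0]
contact_force: [0.0, -1.0, -1.8]
gripper_width: 0.195
grasp_force: 60.7
```

send_rows(
  deltas=[
    [-0.0003,0,-0.006,0,0,0,0],
    [-0.001,0,-0.013,0,0,0,0],
    [-0.002,0,-0.02,0,0,0,0],
    [-0.003,0,-0.026,0,0,0,0],
    [-0.0045,0,-0.031,0,0,0,0],
  ],
)

```text
time: 21.35
tcp_pos: [537.6, -11.3, 66.9]
eef_rot: [-0.0, 0.164, 0.986, 0.0]
contact_force: [-0.6, 0.7, -1.4]
gripper_width: 0.194
grasp_force: 60.7
```

send_rows(
  deltas=[
    [-0.002,0,-0.007,0,0,0,0],
    [-0.0043,0,-0.013,0,0,0,0],
    [-0.007,0,-0.02,0,0,0,0],
    [-0.01,0,-0.026,0,0,0,0],
    [-0.0133,0,-0.032,0,0,0,0],
  ],
)

```text
time: 21.85
tcp_pos: [550.8, -15.8, 98.9]
eef_rot: [-0.0, 0.164, 0.986, 0.0]
contact_force: [-1.8, 0.3, -1.3]
gripper_width: 0.191
grasp_force: 60.8
```

Run:
```python
from wr import *
p,r,st=tool();print(p,r.as_euler("xyz",degrees=True).round(1),st["contact_force"],st["gripper_width"])
s=snap("side","s6");ms=manip.camera_model("side")
print("px",np.array(proj([p[0]+92*.946,p[1]-92*.324,p[2]+6.6],ms)).round(1))
cv2.imwrite("pics/c6.png",cv2.resize(s[80:240,120:360,::-1],(780,520),interpolation=cv2.INTER_CUBIC))
```

```text
[550.77862659 -15.84422308  98.88813595] [180.   -0.  161.1] [-1.80553483  0.28608019 -1.32902394] 0.1912554341969446
px [216.1 158.2]
```

View pics/c6.png

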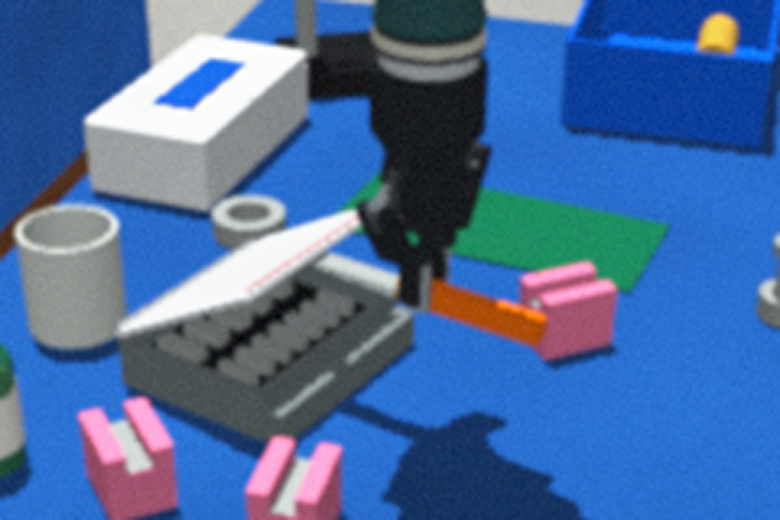

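The side crop shows the lid raised about 30° on the blade, tip under the lip at (320,262), interior visible. Continue along the arc.

send_rows(
  deltas=[
    [-0.0037,0,-0.006,0,0,0,0],
    [-0.0076,0,-0.012,0,0,0,0],
    [-0.012,0,-0.017,0,0,0,0],
    [-0.0165,0,-0.0225,0,0,0,0],
    [-0.021,0,-0.0275,0,0,0,0],
  ],
)

```text
time: 22.4
tcp_pos: [570.8, -22.7, 126.3]
eef_rot: [-0.0, 0.164, 0.986, 0.0]
contact_force: [-0.8, 0.1, -2.1]
gripper_width: 0.192
grasp_force: 60.8
```

send_rows(
  deltas=[
    [-0.005,0,-0.005,0,0,0,0],
    [-0.0105,0,-0.0095,0,0,0,0],
    [-0.016,0,-0.0135,0,0,0,0],
    [-0.0215,0,-0.0175,0,0,0,0],
    [-0.0275,0,-0.021,0,0,0,0],
  ],
)

```text
time: 22.9
tcp_pos: [597.0, -31.7, 147.2]
eef_rot: [0.0, 0.164, 0.986, 0.0]
contact_force: [-1.9, -0.1, -1.1]
gripper_width: 0.194
grasp_force: 60.8
```

send_rows(
  deltas=[
    [-0.006,0,-0.0033,0,0,0,0],
    [-0.0125,0,-0.0063,0,0,0,0],
    [-0.019,0,-0.009,0,0,0,0],
    [-0.0255,0,-0.0113,0,0,0,0],
    [-0.032,0,-0.0133,0,0,0,0],
  ],
)

```text
time: 23.4
tcp_pos: [627.4, -42.1, 160.4]
eef_rot: [0.0, 0.164, 0.986, -0.0]
contact_force: [-0.9, 0.8, -0.1]
gripper_width: 0.196
grasp_force: 60.9
```

send_rows(
  deltas=[
    [-0.0067,0,-0.0016,0,0,0,0],
    [-0.0136,0,-0.003,0,0,0,0],
    [-0.0205,0,-0.0038,0,0,0,0],
    [-0.0274,0,-0.0043,0,0,0,0],
    [-0.0345,0,-0.0045,0,0,0,0],
  ],
)

```text
time: 23.9
tcp_pos: [660.0, -53.3, 164.7]
eef_rot: [0.0, 0.164, 0.986, 0.0]
contact_force: [0.0, 0.3, 0.4]
gripper_width: 0.197
grasp_force: 60.9
```

send_rows(
  deltas=[
    [-0.005,0,0,0,0,0,0],
    [-0.01,0,0.0005,0,0,0,0],
    [-0.015,0,0.001,0,0,0,0],
    [-0.02,0,0.0015,0,0,0,0],
    [-0.023,0,0.002,0,0,0,0],
  ],
)

```text
time: 24.4
tcp_pos: [681.5, -60.6, 162.5]
eef_rot: [0.0, 0.164, 0.986, -0.0]
contact_force: [-1.1, -0.4, -1.2]
gripper_width: 0.19
grasp_force: 60.9
```

Run:
```python
from wr import *
p,r,st=tool();print(p,r.as_euler("xyz",degrees=True).round(1),st["contact_force"],st["gripper_width"])
s=snap("side","s7");t=snap("top","t7")
a=cv2.resize(s[60:240,120:360],(533,400));b=cv2.resize(t[60:240,200:320],(267,400))
cv2.imwrite("pics/c7.png",np.hstack([a,b])[:,:,::-1])
```

```text
[681.53233668 -60.64063541 162.46462906] [-180.     0.   161.1] [-1.06462357 -0.41624672 -1.19425717] 0.19036727791768143
```

View pics/c7.png

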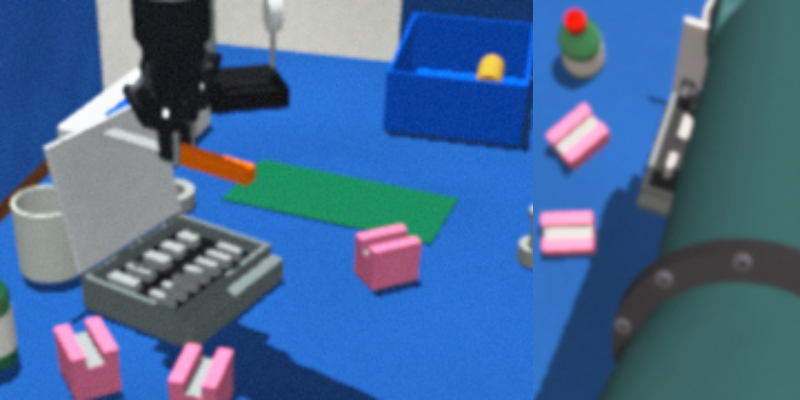

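The lid stands open a little past vertical: side crop, underside at (110,185), blade tip touching at (110,132). I nudge it slightly further, then back away.

send_rows(
  deltas=[
    [-0.001,0,0,0,0,0,0],
    [-0.002,0,0,0,0,0,0],
    [-0.003,0,0,0,0,0,0],
    [-0.003,0,0,0,0,0,0],
    [-0.003,0,0,0,0,0,0],
  ],
)

```text
time: 25.0
tcp_pos: [683.8, -61.4, 162.5]
eef_rot: [-0.0, 0.164, 0.986, -0.0]
contact_force: [-0.2, 0.6, -0.8]
gripper_width: 0.193
grasp_force: 60.9
```

send_rows(
  deltas=[
    [0.005,0,0,0,0,0,0],
    [0.02,0,0,0,0,0,0],
    [0.045,0,0,0,0,0,0],
    [0.075,0,0,0,0,0,0],
    [0.1,0,0,0,0,0,0],
  ],
)

```text
time: 25.5
tcp_pos: [588.1, -28.6, 162.8]
eef_rot: [0.0, 0.164, 0.986, 0.0]
contact_force: [-0.4, -0.1, -1.0]
gripper_width: 0.192
grasp_force: 60.9
```

```bash
python3 go.py 581 -307.4 110 185.8
```

```text
t 25.5 p [588.1 -28.6 162.8] rot [180.    0.  161.1] w 0.192 gf 60.9 F [-0.4 -0.1 -1. ]
shift [-0.0837 -0.266   0.0528] turn [ 1.000e-02  3.000e-02 -2.472e+01]
```

send_rows(
  deltas=[
    [-0.006,-0.02,0,0,0,0,0],
    [-0.016,-0.05,0,0,0,0,0],
    [-0.027,-0.085,0,0,0,0,0],
    [-0.037,-0.12,0,0,0,0,0],
    [-0.047,-0.15,0,0,0,0,0],
  ],
)

```text
time: 26.0
tcp_pos: [585.0, -188.5, 163.2]
eef_rot: [0.001, 0.165, 0.986, -0.0]
contact_force: [0.2, -0.1, -0.4]
gripper_width: 0.189
grasp_force: 60.9
```

send_rows(
  deltas=[
    [-0.01,-0.033,0,0,0,-5,0],
    [-0.02,-0.063,0,0,0,-10,0],
    [-0.028,-0.09,0,0,0,-15,0],
    [-0.034,-0.108,0,0,0,-20,0],
    [-0.037,-0.116,0,0,0,-24.7,0],
  ],
)

```text
time: 26.5
tcp_pos: [581.9, -311.7, 163.1]
eef_rot: [0.001, -0.05, 0.999, -0.001]
contact_force: [0.1, 0.5, -1.6]
gripper_width: 0.193
grasp_force: 60.9
```

send_rows(
  deltas=[
    [0,0,0.015,0,0,0,0],
    [0,0,0.045,0,0,0,0],
    [0,0,0.08,0,0,0,0],
    [0,0,0.11,0,0,0,0],
    [0,0,0.12,0,0,0,0],
  ],
)

```text
time: 27.0
tcp_pos: [580.2, -305.0, 38.6]
eef_rot: [-0.003, -0.05, 0.999, 0.002]
contact_force: [-0.3, 0.6, -0.2]
gripper_width: 0.195
grasp_force: 60.9
```

send_rows(
  deltas=[
    [0,0,0,0,0,0,0],
    [0,0,0,0,0,0,0],
    [0,0,0,0,0,0,0],
    [0,0,0,0,0,0,0],
    [0,0,0,0,0,0,0],
  ],
)

```text
time: 27.5
tcp_pos: [583.2, -308.2, 43.8]
eef_rot: [0.001, -0.05, 0.999, -0.0]
contact_force: [-0.0, -0.5, -1.0]
gripper_width: 0.194
grasp_force: 60.9
```

```bash
python3 go.py 581 -307.4 6 185.8
```

```text
t 27.5 p [ 583.2 -308.2   43.8] rot [-1.799e+02  1.000e-01 -1.742e+02] w 0.194 gf 60.9 F [-0.  -0.5 -1. ]
shift [0.0022 0.0011 0.0378] turn [-0.06  0.1  -0.04]
```

send_rows(
  deltas=[
    [0.002,0.001,0.01,0,0,0,0],
    [0.002,0.001,0.02,0,0,0,0],
    [0.002,0.001,0.028,0,0,0,0],
    [0.002,0.001,0.033,0,0,0,0],
    [0.002,0.001,0.035,0,0,0,0],
  ],
)

```text
time: 28.0
tcp_pos: [579.9, -306.8, 6.4]
eef_rot: [-0.001, -0.05, 0.999, 0.0]
contact_force: [0.7, -0.3, -1.1]
gripper_width: 0.198
grasp_force: 60.9
```

send_rows(
  deltas=[
    [0,0,0,0,0,0,0],
    [0,0,0.001,0,0,0,0],
    [0,0,0.001,0,0,0,0],
    [0,0,0.002,0,0,0,0],
    [0,0,0.002,0,0,0,0],
  ],
)

```text
time: 28.5
tcp_pos: [580.5, -307.1, 5.7]
eef_rot: [0.0, -0.05, 0.999, -0.0]
contact_force: [0.3, -0.2, -1.3]
gripper_width: 0.193
grasp_force: 60.9
```

send_rows(
  deltas=[
    [0,0,0.0005,0,0,0,0],
    [0,0,0.0005,0,0,0,0.02],
    [0,0,0.0005,0,0,0,0.03],
    [0,0,0.0005,0,0,0,0.04],
    [0,0,0.0005,0,0,0,0.045],
  ],
)

```text
time: 29.0
tcp_pos: [580.5, -307.2, 5.2]
eef_rot: [0.0, -0.05, 0.999, -0.0]
contact_force: [0.4, 0.5, 0.2]
gripper_width: 0.524
grasp_force: 0.0
```

send_rows(
  deltas=[
    [0,0,0,0,0,0,0.05],
    [0,0,-0.01,0,0,0,0.05],
    [0,0,-0.04,0,0,0,0.05],
    [0,0,-0.08,0,0,0,0.05],
    [0,0,-0.12,0,0,0,0.05],
  ],
)

```text
time: 29.5
tcp_pos: [580.1, -307.0, 126.6]
eef_rot: [-0.0, -0.05, 0.999, 0.0]
contact_force: [0.5, -1.4, 0.7]
gripper_width: 0.583
grasp_force: 0.0
```

send_rows(
  deltas=[
    [0.03,0,-0.03,0,0,0,0.05],
    [0.06,0,-0.06,0,0,0,0.05],
    [0.08,0,-0.1,0,0,0,0.05],
    [0.08,0,-0.12,0,0,0,0.05],
    [0.08,0,-0.12,0,0,0,0.05],
  ],
)

```text
time: 30.0
tcp_pos: [502.0, -316.9, 249.6]
eef_rot: [0.004, -0.05, 0.999, -0.002]
contact_force: [1.2, -0.2, -0.4]
gripper_width: 0.588
grasp_force: 0.0
```

Run:
```python
from wr import *
p,r,st=tool();print(p,st["time"],st["contact_force"])
s=snap("side","s8");t=snap("top","t8")
b=cv2.resize(s,(800,600));cv2.imwrite("pics/c8.png",b[:,:,::-1])
m=manip.camera_model("top");w=(460,680,200,420);a=rect(t,m,70,*w);h=hsv(a)
show("block@70",blob((h[...,0]>105)&(h[...,1]>150)&(h[...,2]>200),w[0],w[2],close=45)) if 0 else None
```

```text
[ 501.98734639 -316.87197989  249.55999673] 30.0 [ 1.15047969 -0.19524856 -0.41486739]
```

View pics/c8.png

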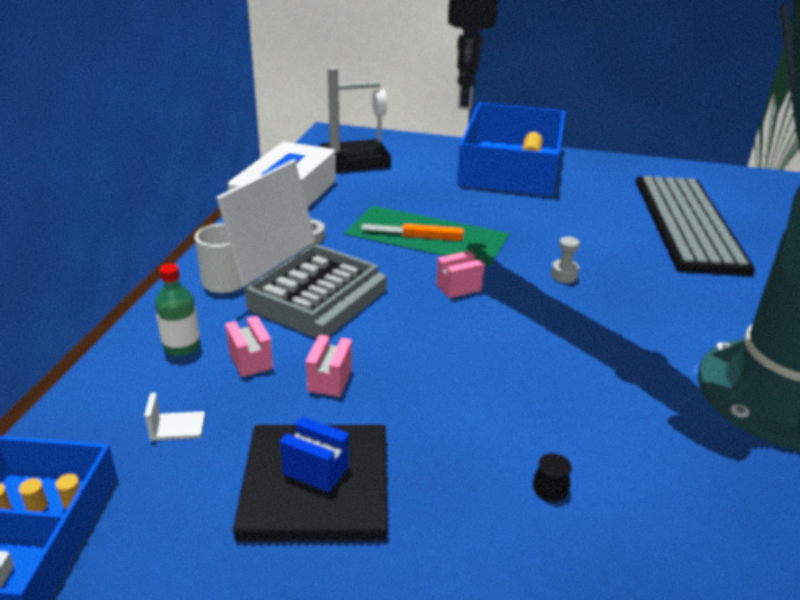

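The final side view shows the block upright near the middle of the plate (315,455), the lid open at (268,220), and the tool on the mat at (415,231). The bystanders have not moved. I hand in.

```bash
python3 -c "
from plant import manip
print(manip.close_job())"
```

```text
the job is handed in; nothing more can be done
None
```

The job is handed in: the blue block stands upright on the granite plate, the lid stands open (about 100° by dead reckoning), and the pry tool is back on the green mat, about 30 s into the 67 s limit.

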